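# Shut up the paint chest

## Task

Shut up the plywood paint chest for the night: push both of its open drawers fully home and press its raised lid down until it lies fully closed, in any order. Do it all with the fingertips, by pushing only: do not grip the drawer fronts or the lid, do not slam anything, and leave the pots, tape, brushes and other things on the table where they are.

Things in the scene. Friction and masses are not known exactly. Their poses are not given: they have to be found in the camera images.
- chest: Plywood paint chest fixed to the red table, 170 mm deep (its x), 360 mm wide (its y), 90 mm high without the lid. Origin at the centre of its underside; its x axis points horizontally from its front (drawers, towards the robot) to its back, its y axis to its left as seen from the robot, z up. Its carcass front stands at x = -85 mm of this frame. Between the two drawers is a fixed block.
- drawer_left (a joint): How far the left (+y of the chest) drawer stands open, in m: 0 is fully home, it slides out along the chest's -x, at most 0.12. Stays where it is left; about 2 to 4 N of push moves it (1.5 N of friction and 5 N per m/s).
- drawer_right (a joint): How far the right (-y of the chest) drawer stands open, in m: 0 is fully home. Same drawer as the left one.
- front_left (a point): Centre of the outer (robot-facing) face of the left drawer's front, 35 mm above the table; it moves with the drawer. Axes as the chest's. The front is a flat upright plywood panel 130 mm wide, 12 mm thick, from 8 to 62 mm above the table, with a finger notch 30 mm wide and 16 mm deep in the middle of its upper edge. When home, the panel lies against the carcass, its face 12 mm proud of it (chest x = -97 mm), at chest y = +105 mm.
- front_right (a point): The same point on the right drawer's front, at chest y = -105 mm.
- lid (a joint): Angle of the lid in rad: 0 is closed (level, lying on the chest), growing as its front edge rises. The lid is a flat plywood board 168 mm deep, 360 mm wide, 8 mm thick, hinged along the chest's upper back edge. Its hinge is stiff (0.38 Nm of friction), so it stays where it is left; pressed down 95 mm from the hinge line it closes with about 1.5 to 5 N.
- lid_top (a point): Point on the lid's upper face, 90 mm from the hinge line (in the board), in the middle of the width; it moves with the lid. Lid frame: x from the front edge to the hinge, z out of the upper face. Closed, the upper face is 98 mm above the table.
- hinge (a point): Middle of the lid's hinge line on the chest's upper back edge, 90 mm above the table (chest x = +85 mm); the line runs along the chest's y. The lid reaches from here towards the robot.
- pot: Small white paint pot, 38 mm across, 45 mm high, loose, standing in front of the chest between the two drawers, about 135 mm before the chest's centre. Bystander. Origin at the centre of its underside, as for all bystanders.
- bottle: White paint bottle, 52 mm across, 130 mm high, loose, standing to the right of the chest, about 260 mm from its centre. Bystander.
- brushes: White mug of brushes, 76 mm across, brushes up to 210 mm high, loose, standing to the left of the chest, about 280 mm from its centre. Bystander.
- tape: Roll of tape lying flat, 84 mm across, 24 mm high, loose, left of and in front of the chest. Bystander.
- jar: White paint jar with a black lid, 60 mm across, 75 mm high, loose, right of and in front of the chest. Bystander.

How it is judged (in metres and radians):
At the end, for the whole second after the job is handed in: Both drawers are home to within 4 mm, the lid is closed to within 0.03 rad (5 mm at its front edge), and every bystander is at rest within 25 mm of where it stood (value of joint each of drawer_left, drawer_right below 0.004 m and value of joint lid below 0.03 rad and distance of each of pot, bottle, brushes, tape, jar from where it was at the start of the episode below 0.025 m and linear speed of each of pot, bottle, brushes, tape, jar below 0.03 m/s); the robot touches nothing.
It fails at once if a bystander is moved by more than 25 mm, lifted or knocked over (distance of any of pot, bottle, brushes, tape, jar from where it was at the start of the episode above 0.025 m or angle between any of pot, bottle, brushes, tape, jar's own z axis and vertical above 0.35 rad).
It fails at once if a drawer is slammed (shut faster than 0.5 m/s) or the lid is slammed (faster than 4 rad/s) (velocity of joint any of drawer_left, drawer_right below -0.5 m/s or velocity of joint lid below -4 rad/s).
It fails at once if a drawer front or the lid is taken between the fingers ((x of the grasp point in the frame of front_left between 0.001 and 0.011 m and y of the grasp point in the frame of front_left between -0.065 and 0.065 m and z of the grasp point in the frame of front_left between -0.027 and 0.027 m) or (x of the grasp point in the frame of front_right between 0.001 and 0.011 m and y of the grasp point in the frame of front_right between -0.065 and 0.065 m and z of the grasp point in the frame of front_right between -0.027 and 0.027 m) or (x of the grasp point in the frame of lid_top between -0.078 and 0.08 m and y of the grasp point in the frame of lid_top between -0.18 and 0.18 m and z of the grasp point in the frame of lid_top between -0.01 and -0.001 m)).
It fails at once if a drawer is pulled out to its stop, or the lid is raised upright (value of joint any of drawer_left, drawer_right above 0.115 m or value of joint lid above 1.2 rad).
It also fails if it takes over 58 s, if anything falls off the work surface, if the arm or the gripper's body presses on something with over 40 N, if the wrist force passes 120 N, or if a joint passes its speed limit or range.

## Robot

A 6-joint arm with a two-finger parallel gripper is mounted at the origin on the work surface. World frame = base frame: x ahead of the robot, y to its left, z up, the work surface at z = 0. Lengths are in mm, angles in rad, forces in N, time in s.
With the tool pointing down it reaches from about 275 to 975 mm from the base axis. Payload 8.4 kg.
Tool frame: the origin (TCP) lies between the finger pads; the fingertips stand 14 mm ahead of it and the grasp point (between the pads) lies 5 mm behind it (bot.tip_reach is the distance from the TCP to the fingertips, in mm); z points along the fingers, y is the line along which they close (so a half turn about z gives the same grasp; the last joint's range is limited). The gripper opens to 92 mm and grips with 3 to 60 N. Pads are 20 mm wide; open, the fingers measure 128 mm over their backs; the gripper's body (75 mm by 189 mm) begins 69 mm behind the grasp point.
Start: joints at [-1.236, 0.353, 1.633, -0, 1.155, -0.002], TCP at [206.541, -589.889, 228.583] pointing down, gripper open.
Joint ranges: [-2.63, 2.63], [-0.92, 2.1], [0.06, 2.66], [-1.3, 4.44], [0, 2.69], [-3.02, 3.02]. Speed limits (rad/s): [2.22, 2.22, 2.79, 3.14, 3.14, 3.14].

## Interface

Orientations are given as a unit quaternion [w, x, y, z].
In Python, from station import bot gives the robot as it stands.
- The arm moves only by the tool servo_tool, never from a script. Its argument "deltas" is a list that holds one entry, the list of rows, each a list of 7 numbers: the closure, from 0 (fully open) to 1 (shut), then the shift along the tool's x, y, z normalised to -1 to 1, where 1 is 0.25 m, then the turn, a rotation vector about the tool's x, y, z normalised to -1 to 1, where 1 is 90 degrees. In form: [[[hand, dx, dy, dz, ax, ay, az], ...]]. A call has 1 to 20 rows; each row is the pose to reach, as a shift and turn from the pose commanded when the call began, along the tool's axes at that moment; what a row does not reach only later rows make up. A row lasts 1/10 s, in which the tool goes at most 50 mm and 8.59 degrees, less where a joint would pass 70% of its speed; a pose out of reach is approached as far as the arm can. A call with a number of a shift or a turn outside -1 to 1 is refused whole. A call with a gripper value outside its range is refused whole. The fingers move at their own pace and stop on an object; "newtons" is the grip in N (left out, the last holds). Time passes only in rows, so rows that repeat a pose let the fingers close. It gives the time, the measured TCP pose, the force, the opening and the grip force at its end, in the units of the state.
- bot.sense(): the state, without advancing time (a new reading comes with each control period).
- bot.snapshot(name): name is "scene" or "top"; returns the picture (400x640x3 uint8, red, green, blue); there is no depth.
- bot.camera_info(name): a dict with "fx", "fy", "cx", "cy" (pixels), "dist_coeffs" ([k1, k2, p1, p2, k3] as OpenCV has them; the pictures are not rectified), "world_to_cam" (4x4, takes a point from world to camera coordinates). Camera axes: x right, y up, looking along -z (the intrinsics and any distortion apply to the point x, -y, -z); pixel columns grow to the right and rows downward; lengths in mm; the calibration is good to about 2 mm. A picture is of the moment at which its call begins. camera_info takes no time and is no camera call.
- bot.finish_job(): hands the job in; it is judged then, once.
The state is a dict: "time": time; "joint_pos": joint angles; "qvel": joint speeds; "tau": joint torques, N m; "tool_pos": TCP position; "eef_rot": TCP orientation; "wrist_force": force on the tool from outside, world axes, zero at the start; "torque": the same for the moment, N m; "grip_width": opening from 0.0 (shut) to 1.0 (fully open); "gripper_force": force on a finger pad.
Only numpy, scipy, OpenCV 4.12 (cv2) and the standard library are available. Lean on these libraries where they do the work, as an engineer would, in place of code of your own. Each camera call takes 0.05 s, during which the arm holds its last target. There are 200 camera calls.

## Working session

There is one attempt and no reset: what is moved stays moved. The work goes in short steps, Python scripts to look and compute and a tool call to move; the robot and the scene stay as the last step left them, time stands still between calls to the robot, and variables do not carry over. Pictures are saved under pics/ and viewed, at most 10 in all, crops included, and the job is handed in when it is done.

Besides the shell and the picture viewer there is one more tool, called after "Emit:" by a JSON object that holds its "name" and its "arguments", one argument or row to a line. servo_tool: Moves the arm, as the interface text tells. Its arguments: {"type":"object","properties":{"deltas":{"type":"array"},"newtons":{"type":"number"}},"required":["deltas"]}

```bash
mkdir -p pics
cat > h.py <<'E'
import numpy as np, cv2
from station import bot
def cam(n):
    c=bot.camera_info(n); K=np.array([[c["fx"],0,c["cx"]],[0,c["fy"],c["cy"]],[0,0,1.]])
    return K,np.array(c["dist_coeffs"],float),np.array(c["world_to_cam"],float)
F=np.diag([1.,-1,-1])
def ray(n,uv):
    K,d,T=cam(n); p=cv2.undistortPoints(np.array(uv,float).reshape(-1,1,2),K,d).reshape(-1,2)
    v=np.c_[p,np.ones(len(p))]@F@T[:3,:3]; return -T[:3,:3].T@T[:3,3],v
def onz(n,uv,z):
    o,v=ray(n,uv); return o+v*((z-o[2])/v[:,2])[:,None]
def proj(n,P):
    K,d,T=cam(n); q=(np.array(P,float).reshape(-1,3)@T[:3,:3].T+T[:3,3])@F
    return cv2.projectPoints(q,np.zeros(3),np.zeros(3),K,d)[0].reshape(-1,2)
def tri(uvA,uvB):
    o1,v1=ray("scene",uvA);o2,v2=ray("top",uvB);out=[]
    for a,b in zip(v1,v2):
        A=np.c_[a,-b];s=np.linalg.lstsq(A,o2-o1,rcond=None)[0]
        p,q=o1+a*s[0],o2+b*s[1];out.append(np.r_[(p+q)/2,np.linalg.norm(p-q)])
    return np.array(out)
def save(n,f):
    im=bot.snapshot(n);cv2.imwrite("pics/"+f,im[:,:,::-1]);return im
E
python3 - <<'E'
from h import *
save("scene","s0.png");save("top","t0.png")
for n in("scene","top"): print(n,ray(n,[[320,200]]))
s=bot.sense();print(s)
E
```

```text
scene (array([ 410.23305304,  505.57408192, 1013.94667575]), array([[ 0.1488376 , -0.46969764, -0.87038483]]))
top (array([ 530.67134153,   19.20058632, 1094.96351971]), array([[ 0.0670036 , -0.01691084, -0.99793436]]))
{'time': 0.1, 'joint_pos': array([-1.23641496e+00,  3.53585491e-01,  1.63402927e+00, -1.00855367e-05,
        1.15520147e+00, -2.39462923e-03]), 'qvel': array([-0.00135327, -0.00266778, -0.00231162,  0.00128125,  0.00044162,
        0.00040321]), 'tau': array([ 4.77586545e-04, -5.94898582e+01, -3.34927154e+01,  6.97671622e-02,
        1.82653422e-02, -4.11802296e-05]), 'tool_pos': array([ 206.39316055, -589.49992781,  227.94767954]), 'eef_rot': array([-6.02618993e-04,  9.85855682e-01,  1.67595346e-01, -1.05636284e-04]), 'wrist_force': array([ 0.0206171 , -0.26361809, -0.10664496]), 'torque': array([-0.05643584, -0.0091231 , -0.03262702]), 'gripper_force': 0.0, 'grip_width': 0.9953536695938736}
```

View pics/s0.png

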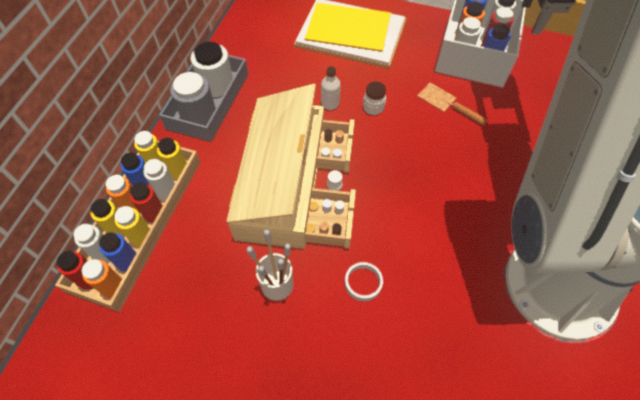

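View pics/t0.png

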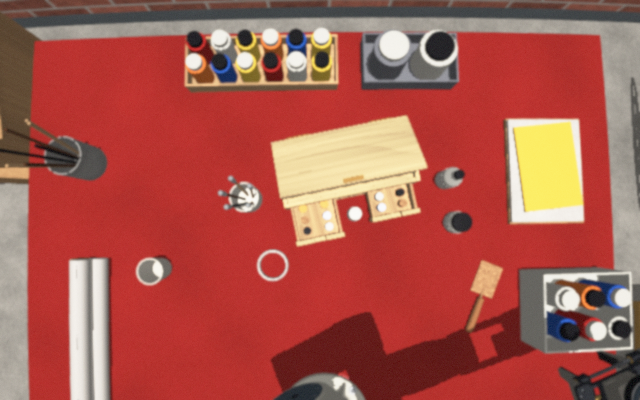

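The scene view shows the chest around (290,170), with its lid raised and both drawers open. In the top view the lid spans about (272..427, 117..203), the drawer fronts are near (320,240) and (395,217), and the pot is at (355,213). I'll enlarge both for exact corners.

Run:
```python
import cv2
a=cv2.imread("pics/t0.png")[105:255,225:475];cv2.imwrite("pics/t0c.png",cv2.resize(a,None,fx=3.2,fy=3.2,interpolation=cv2.INTER_CUBIC))
a=cv2.imread("pics/s0.png")[75:255,220:400];cv2.imwrite("pics/s0c.png",cv2.resize(a,None,fx=3.3,fy=3.3,interpolation=cv2.INTER_CUBIC))
```

```text
(no output)
```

View pics/t0c.png

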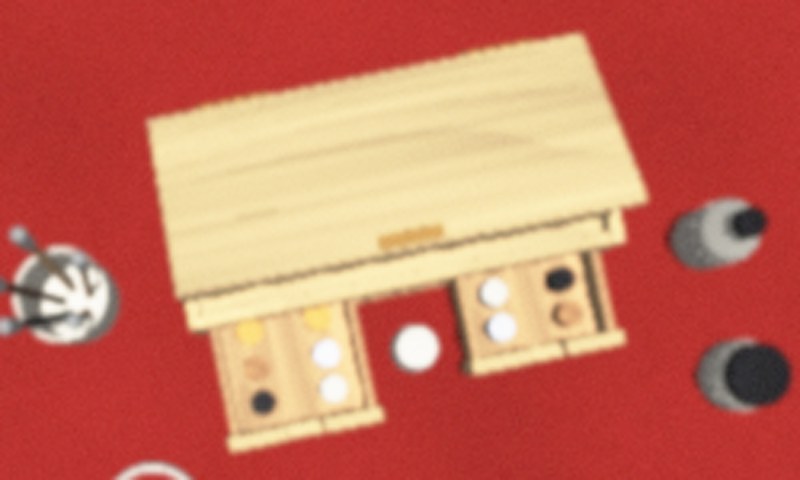

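View pics/s0c.png

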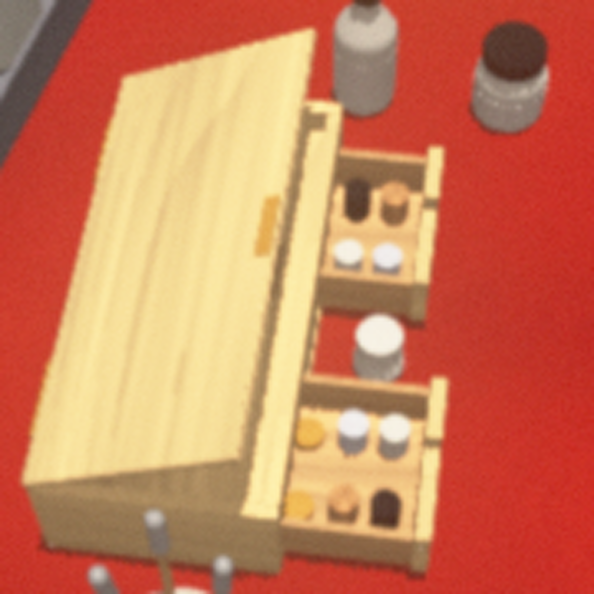

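The crops show these corners:
- **Top crop:** lid front corners (177,298) and (648,202), hinge corners (148,120) and (583,34), carcass front edge (190,331) to (627,243), front panels (231,450) to (385,420) and (472,376) to (626,343).
- **Scene crop:** lid front corners (240,458) and (315,30).

Run:
```python
from h import *
np.set_printoptions(precision=1,suppress=True)
t=lambda L:np.array(L,float)/3.2+[225,105]
s=lambda L:np.array(L,float)/3.3+[220,75]
print("hinge z94",onz("top",t([[148,120],[583,34]]),94))
print("hingeS z94",onz("scene",s([[25,483],[123,77]]),94))
cf=onz("top",t([[190,331],[627,243]]),90);print("carc",cf)
print("carcS",onz("scene",s([[281,518],[342,104]]),90))
print("lidfront",tri(s([[240,458],[315,30]]),t([[177,298],[648,202]])))
fl=onz("top",t([[231,450],[385,420],[472,376],[626,343]]),62);print("fronts",fl)
print("frontsS",onz("scene",s([[432,532],[448,380],[424,290],[444,150]]),62))
print("pot z45",onz("top",t([[416,347]]),45),"bottle130",onz("top",t([[748,222]]),130),"jar75",onz("top",t([[758,375]]),75))
w=cf[1]-cf[0];c=cf.mean(0);yaw=np.arctan2(w[0],-w[1]);print("yaw",yaw)
```

```text
hinge z94 [[ 748.5  126.2   94. ]
 [ 815.7 -228.3   94. ]]
hingeS z94 [[ 744.9  124.5   94. ]
 [ 815.5 -228.    94. ]]
carc [[ 577.6   94.1   90. ]
 [ 644.4 -260.5   90. ]]
carcS [[ 574.2   93.5   90. ]
 [ 644.6 -258.    90. ]]
lidfront [[ 598.2   97.6  168.4    0.8]
 [ 666.2 -256.1  166.4    0.8]]
fronts [[ 480.4   63.4   62. ]
 [ 503.4  -63.8   62. ]
 [ 538.7 -136.3   62. ]
 [ 564.2 -265.3   62. ]]
frontsS [[ 478.4   58.9   62. ]
 [ 500.9  -60.    62. ]
 [ 539.  -129.2   62. ]
 [ 561.2 -261.2   62. ]]
pot z45 [[563.8 -92.2  45. ]] bottle130 [[ 655.5 -345.6  130. ]] jar75 [[ 536.  -370.9   75. ]]
yaw 0.18636138855062842
```

Emit:
{"name": "servo_tool", "arguments": {
  "deltas": [
    [[1, 1, -0.55, 0, 0, 0, 0.096], [1, 1, -0.55, 0, 0, 0, 0.096], [1, 1, -0.55, 0, 0, 0, 0.096], [1, 1, -0.55, 0, 0, 0, 0.096], [1, 1, -0.55, 0, 0, 0, 0.096], [1, 1, -0.55, 0, 0, 0, 0.096], [1, 1, -0.55, 0, 0, 0, 0.096], [1, 1, -0.55, 0, 0, 0, 0.096], [1, 1, -0.55, 0, 0, 0, 0.096]]
  ],
  "newtons": 10
}}

```text
time: 1.0
tool_pos: [396.4, -378.2, 228.4]
eef_rot: [0.0, 0.996, 0.093, -0.0]
wrist_force: [-0.4, -0.4, 0.4]
grip_width: 0.24
gripper_force: 0.0
```

Emit:
{"name": "servo_tool", "arguments": {
  "deltas": [
    [[1, 0.64, -0.5, 0, 0, 0, 0], [1, 0.64, -0.5, 0, 0, 0, 0], [1, 0.64, -0.5, 0, 0, 0, 0], [1, 0.64, -0.5, 0, 0, 0, 0], [1, 0.64, -0.5, 0, 0, 0, 0], [1, 0.64, -0.5, 0, 0, 0, 0], [1, 0.64, -0.5, 0, 0, 0, 0]]
  ]
}}

```text
time: 1.7
tool_pos: [530.2, -226.6, 228.4]
eef_rot: [0.0, 0.996, 0.092, -0.0]
wrist_force: [0.4, 0.0, 0.6]
grip_width: 0.003
gripper_force: 0.0
```

Emit:
{"name": "servo_tool", "arguments": {
  "deltas": [
    [[1, 0.64, -0.5, 0, 0, 0, 0], [1, 0.64, -0.5, 0, 0, 0, 0], [1, 0.64, -0.5, 0, 0, 0, 0], [1, 0.64, -0.5, 0, 0, 0, 0], [1, 0.64, -0.5, 0, 0, 0, 0], [1, 0.64, -0.5, 0, 0, 0, 0], [1, 0.64, -0.5, 0, 0, 0, 0], [1, 0.64, -0.5, 0, 0, 0, 0]]
  ]
}}

```text
time: 2.5
tool_pos: [664.2, -74.7, 228.7]
eef_rot: [0.0, 0.996, 0.092, -0.0]
wrist_force: [-0.4, 0.1, -0.7]
grip_width: 0.006
gripper_force: 0.0
```

Emit:
{"name": "servo_tool", "arguments": {
  "deltas": [
    [[1, 0, 0, 0.08, 0, 0, 0], [1, 0, 0, 0.16, 0, 0, 0], [1, 0, 0, 0.2, 0, 0, 0], [1, 0, 0, 0.24, 0, 0, 0], [1, 0, 0, 0.27, 0, 0, 0], [1, 0, 0, 0.3, 0, 0, 0], [1, 0, 0, 0.33, 0, 0, 0], [1, 0, 0, 0.36, 0, 0, 0], [1, 0, 0, 0.39, 0, 0, 0], [1, 0, 0, 0.42, 0, 0, 0], [1, 0, 0, 0.44, 0, 0, 0], [1, 0, 0, 0.44, 0, 0, 0]]
  ]
}}

```text
time: 3.7
tool_pos: [665.0, -72.5, 117.6]
eef_rot: [-0.0, 0.996, 0.093, -0.0]
wrist_force: [-0.1, 0.8, -0.1]
grip_width: 0.009
gripper_force: 0.0
```

Emit:
{"name": "servo_tool", "arguments": {
  "deltas": [
    [[1, 0, 0, 0.01, 0, 0, 0], [1, 0, 0, 0.02, 0, 0, 0], [1, 0, 0, 0.025, 0, 0, 0], [1, 0, 0, 0.03, 0, 0, 0], [1, 0, 0, 0.03, 0, 0, 0]]
  ]
}}

```text
time: 4.2
tool_pos: [665.3, -72.6, 112.4]
eef_rot: [0.0, 0.996, 0.093, 0.0]
wrist_force: [-4.4, 0.1, 10.3]
grip_width: 0.003
gripper_force: 5.4
```

Run:
```python
from h import *
print(bot.sense()["wrist_force"])
a=save("top","t1.png")[90:260,215:475,::-1];b=save("scene","s1.png")[60:255,200:420,::-1]
a=cv2.resize(a,None,fx=1.53,fy=1.53);cv2.imwrite("pics/c1.png",np.hstack([a,cv2.resize(b,(300,a.shape[0]))]))
```

```text
[-4.44391691  0.13871683 10.28333937]
```

View pics/c1.png

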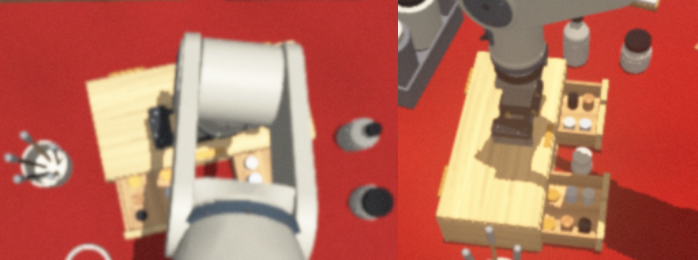

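The lid is flat at tip height 98 mm, and the force has risen to 10 N, so it is closed. The pots, bottle and brushes haven't moved. Next I lift and go in front of the left drawer.

Emit:
{"name": "servo_tool", "arguments": {
  "deltas": [
    [[1, 0, 0, -0.1, 0, 0, 0], [1, 0, 0, -0.25, 0, 0, 0], [1, 0, 0, -0.4, 0, 0, 0], [1, -0.2, -0.11, -0.4, 0, 0, 0], [1, -0.4, -0.22, -0.4, 0, 0, 0], [1, -0.6, -0.33, -0.4, 0, 0, 0], [1, -0.77, -0.42, -0.4, 0, 0, 0], [1, -0.77, -0.42, -0.4, 0, 0, 0], [1, -0.77, -0.42, -0.4, 0, 0, 0], [1, -0.77, -0.42, -0.4, 0, 0, 0]]
  ]
}}

```text
time: 5.3
tool_pos: [457.8, -5.1, 211.7]
eef_rot: [0.0, 0.996, 0.093, 0.001]
wrist_force: [-0.0, 0.4, 1.1]
grip_width: 0.003
gripper_force: 0.0
```

Run:
```python
from h import *
p=bot.sense()["tool_pos"];print(p)
o=onz("top",[[272,265]],12);print("tape",o)
```

```text
[457.77428824  -5.05898982 211.74419384]
tape [[425.5389424  135.64893409  12.        ]]
```

Emit:
{"name": "servo_tool", "arguments": {
  "deltas": [
    [[1, 0, 0, 0.2, 0, 0, 0], [1, 0, 0, 0.4, 0, 0, 0], [1, 0, 0, 0.55, 0, 0, 0], [1, 0, 0, 0.65, 0, 0, 0], [1, 0, 0, 0.69, 0, 0, 0], [1, 0, 0, 0.69, 0, 0, 0]]
  ]
}}

```text
time: 5.9
tool_pos: [457.0, -5.3, 37.4]
eef_rot: [-0.0, 0.996, 0.093, -0.001]
wrist_force: [-0.3, -0.4, -0.3]
grip_width: 0.003
gripper_force: 0.0
```

Emit:
{"name": "servo_tool", "arguments": {
  "deltas": [
    [[1, 0.04, 0, 0, 0, 0, 0], [1, 0.07, 0, 0, 0, 0, 0], [1, 0.1, 0, 0, 0, 0, 0], [1, 0.13, 0, 0, 0, 0, 0], [1, 0.16, 0, 0, 0, 0, 0], [1, 0.2, 0, 0, 0, 0, 0], [1, 0.24, 0, 0, 0, 0, 0], [1, 0.28, 0, 0, 0, 0, 0], [1, 0.32, 0, 0, 0, 0, 0], [1, 0.35, 0, 0, 0, 0, 0], [1, 0.38, 0, 0, 0, 0, 0], [1, 0.4, 0, 0, 0, 0, 0], [1, 0.42, 0, 0, 0, 0, 0], [1, 0.43, 0, 0, 0, 0, 0], [1, 0.43, 0, 0, 0, 0, 0]]
  ]
}}

```text
time: 7.4
tool_pos: [562.9, 14.9, 38.6]
eef_rot: [0.0, 0.996, 0.093, 0.0]
wrist_force: [0.7, 0.4, -0.7]
grip_width: 0.004
gripper_force: 0.0
```

Now the final approach in small steps until it stalls.

Emit:
{"name": "servo_tool", "arguments": {
  "deltas": [
    [[1, 0.01, 0, 0, 0, 0, 0], [1, 0.02, 0, 0, 0, 0, 0], [1, 0.03, 0, 0, 0, 0, 0], [1, 0.04, 0, 0, 0, 0, 0], [1, 0.04, 0, 0, 0, 0, 0]]
  ]
}}

```text
time: 7.9
tool_pos: [572.2, 16.6, 38.5]
eef_rot: [0.0, 0.996, 0.093, -0.0]
wrist_force: [-2.3, -1.1, 0.6]
grip_width: 0.008
gripper_force: 1.1
```

Emit:
{"name": "servo_tool", "arguments": {
  "deltas": [
    [[1, 0.006, 0, 0, 0, 0, 0], [1, 0.012, 0, 0, 0, 0, 0], [1, 0.016, 0, 0, 0, 0, 0], [1, 0.016, 0, 0, 0, 0, 0]]
  ]
}}

```text
time: 8.3
tool_pos: [572.3, 16.7, 38.3]
eef_rot: [0.0, 0.996, 0.093, -0.004]
wrist_force: [-14.1, -4.9, 13.0]
grip_width: 0.002
gripper_force: 7.5
```

The left drawer is home: the tool stalled at 14 N with no further motion. Now the right drawer.

Emit:
{"name": "servo_tool", "arguments": {
  "deltas": [
    [[1, -0.1, 0, 0, 0, 0, 0], [1, -0.25, 0, 0, 0, 0, 0], [1, -0.42, 0, -0.1, 0, 0, 0], [1, -0.42, 0, -0.25, 0, 0, 0], [1, -0.42, 0, -0.4, 0, 0, 0], [1, -0.42, 0.2, -0.4, 0, 0, 0], [1, -0.42, 0.4, -0.4, 0, 0, 0], [1, -0.42, 0.6, -0.4, 0, 0, 0], [1, -0.42, 0.75, -0.4, 0, 0, 0], [1, -0.42, 0.84, -0.4, 0, 0, 0], [1, -0.42, 0.84, -0.4, 0, 0, 0], [1, -0.42, 0.84, -0.4, 0, 0, 0]]
  ]
}}

```text
time: 9.5
tool_pos: [511.7, -208.3, 138.5]
eef_rot: [-0.0, 0.996, 0.092, 0.0]
wrist_force: [0.5, 0.8, -0.1]
grip_width: 0.007
gripper_force: 0.0
```

Emit:
{"name": "servo_tool", "arguments": {
  "deltas": [
    [[1, 0, 0, 0.15, 0, 0, 0], [1, 0, 0, 0.28, 0, 0, 0], [1, 0, 0, 0.36, 0, 0, 0], [1, 0, 0, 0.4, 0, 0, 0], [1, 0, 0, 0.4, 0, 0, 0]]
  ]
}}

```text
time: 10.0
tool_pos: [511.0, -207.0, 37.7]
eef_rot: [-0.001, 0.996, 0.093, -0.001]
wrist_force: [-0.2, 0.4, 0.4]
grip_width: 0.008
gripper_force: 0.0
```

Emit:
{"name": "servo_tool", "arguments": {
  "deltas": [
    [[1, 0.03, 0, 0, 0, 0, 0], [1, 0.06, 0, 0, 0, 0, 0], [1, 0.09, 0, 0, 0, 0, 0], [1, 0.12, 0, 0, 0, 0, 0], [1, 0.15, 0, 0, 0, 0, 0], [1, 0.19, 0, 0, 0, 0, 0], [1, 0.23, 0, 0, 0, 0, 0], [1, 0.27, 0, 0, 0, 0, 0], [1, 0.3, 0, 0, 0, 0, 0], [1, 0.33, 0, 0, 0, 0, 0], [1, 0.35, 0, 0, 0, 0, 0], [1, 0.37, 0, 0, 0, 0, 0], [1, 0.38, 0, 0, 0, 0, 0], [1, 0.39, 0, 0, 0, 0, 0], [1, 0.4, 0, 0, 0, 0, 0], [1, 0.41, 0, 0, 0, 0, 0]]
  ]
}}

```text
time: 11.6
tool_pos: [611.9, -189.4, 38.4]
eef_rot: [-0.0, 0.996, 0.093, -0.001]
wrist_force: [-12.2, -3.5, 7.9]
grip_width: 0.004
gripper_force: 6.4
```

Emit:
{"name": "servo_tool", "arguments": {
  "deltas": [
    [[1, 0.005, 0, 0, 0, 0, 0], [1, 0.01, 0, 0, 0, 0, 0], [1, 0.01, 0, 0, 0, 0, 0]]
  ]
}}

```text
time: 11.9
tool_pos: [611.9, -189.4, 38.4]
eef_rot: [-0.0, 0.996, 0.093, -0.003]
wrist_force: [-13.0, -3.1, 10.1]
grip_width: 0.004
gripper_force: 6.8
```

Emit:
{"name": "servo_tool", "arguments": {
  "deltas": [
    [[1, -0.1, 0, 0, 0, 0, 0], [1, -0.25, 0, 0, 0, 0, 0], [1, -0.4, 0, -0.15, 0, 0, 0], [1, -0.5, 0, -0.35, 0, 0, 0], [1, -0.6, 0.1, -0.55, 0, 0, 0], [1, -0.75, 0.3, -0.65, 0, 0, 0], [1, -0.8, 0.5, -0.65, 0, 0, 0], [1, -0.8, 0.7, -0.65, 0, 0, 0], [1, -0.8, 0.9, -0.65, 0, 0, 0], [1, -0.8, 1, -0.65, 0, 0, 0], [1, -0.8, 1, -0.65, 0, 0, 0], [1, -0.8, 1, -0.65, 0, 0, 0]]
  ]
}}

```text
time: 13.1
tool_pos: [464.5, -472.7, 200.6]
eef_rot: [-0.0, 0.996, 0.092, 0.0]
wrist_force: [-0.2, 0.5, 0.1]
grip_width: 0.004
gripper_force: 0.0
```

Run:
```python
from h import *
a=save("top","t2.png")[100:280,215:480,::-1];b=save("scene","s2.png")[75:310,215:415,::-1]
a=cv2.resize(a,None,fx=1.7,fy=1.7,interpolation=cv2.INTER_CUBIC);cv2.imwrite("pics/c2.png",np.hstack([a,cv2.resize(b,(260,a.shape[0]))]))
p=np.array(cv2.imread("pics/t0.png"),int)-cv2.imread("pics/t2.png")
```

```text
(no output)
```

View pics/c2.png

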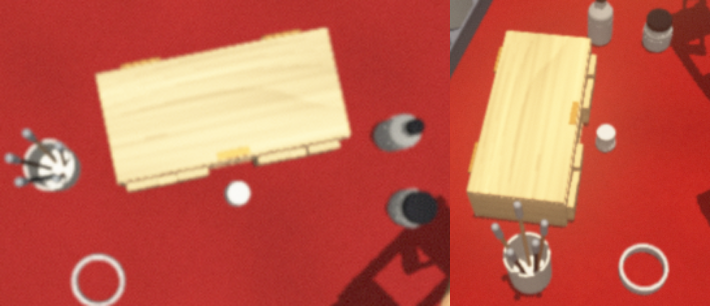

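The lid lies flat in both views and both fronts sit flush, the same amount proud. The pot, at (238,193) in the crop, and the other bystanders are where they stood.

```bash
python3 -c "
from station import bot
print(bot.finish_job())"
```

```text
the job is handed in; nothing more can be done
None
```

I handed the job in with the lid closed and both drawers pushed home. Each was pressed until it stalled at 10–14 N, and the bystanders looked unmoved in the final picture; the hand-in returned no verdict.

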